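Two-key start under a sliding guard

ROBOT

A 7-joint arm with a two-finger parallel gripper is mounted at the origin on a cart in front of the work surface, level with it; the furniture and walls round the work are solid. World frame = base frame: x ahead of the robot, y to its left, z up, the work surface at z = 0. Lengths are in m, angles in degrees, forces in N, time in s.
With the tool pointing down it reaches from about 0.35 to 0.9 m from the base axis. Payload 8.1 kg.
Tool frame: the origin (TCP) lies at the very end of the fingers, on their centre line; the grasp point (between the pads) lies 19 mm behind it (robot.pinch_z is the distance from the TCP to the grasp point, in m); z points along the fingers, y is the direction in which the jaws open and shut (so a half turn about z gives the same grasp; the last joint's range is limited). The gripper opens to 92 mm and grips with 3 to 60 N. Pads are 19 mm wide; open, the fingers measure 130 mm over their backs; the gripper's body (75 mm by 190 mm) begins 47 mm behind the grasp point.
Start: joints at [62.132, 24.895, 1.432, 90.138, -0.665, 64.973, -4.303], TCP at [0.234, -0.58, 0.227] pointing down, gripper open.
Joint ranges: [-149.89, 149.89], [-25.12, 119.58], [-72.63, 75.52], [4.76, 147.25], [-75.54, 255.54], [6.69, 114.76], [-157.13, 157.13]. Speed limits (degrees/s): [127.2, 127.2, 172.46, 172.46, 180, 180, 180].

INTERFACE

Orientations are given as [roll, pitch, yaw] about the fixed x, y, z axes, in that order (R = Rz(yaw) Ry(pitch) Rx(roll)).
In Python, from workcell import readout, cams, job, robot gives the robot as it stands.
- The arm moves only by the shell command python3 -m pendant 'ROWS'. ROWS is JSON, a list of rows, each an object with "fingers": the finger opening in cm, from 0 to 9.18; "offset": the shift along the tool's x, y, z in cm, a list of three; "yaw": the turn about the tool's z in degrees. A call has 1 to 8 rows; each row shifts and turns the pose as measured when the row begins, along the tool's axes as they then stand; what a row does not reach is not made up. A row lasts 1/12 s, in which the tool goes at most 41.7 mm and 7.16 degrees, less where a joint would pass 70% of its speed; a pose out of reach is approached as far as the arm can. A call is refused whole if a number of a shift passes 4.17 or a number of a turn 7.16, either way. A call with a gripper value outside its range is refused whole. The fingers move at their own pace and stop on an object; the grip force is fixed at half the most. Time passes only in rows, so rows that do not move let the fingers close. It gives the time, the measured TCP pose, the force and the opening at its end, in the units of the state.
- readout.read_state(): the state, without advancing time (a new reading comes with each control period).
- cams.snapshot(name): name is "scene" or "top"; returns (picture, depth): 400x640x3 uint8, red, green, blue; 400x640 float32, m along the optical axis (not along the pixel's ray), 0 where there is no reading.
- cams.camera_params(name): a dict with "intrinsics" (3x3 intrinsics, pixels), "position" and "rotation" of the camera in the world. Camera axes: x right, y down, z forward; pixel columns grow to the right and rows downward; lengths in m; the calibration is good to about 2 mm. A picture is of the moment at which its call begins. camera_params takes no time and is no camera call.
- job.sign_off(): hands the job in, once; it reports no verdict.
The state is a dict: "time": time; "joint_positions": joint angles; "joint_vel": joint speeds; "joint_torque": joint torques, N m; "tool_pos": TCP position; "orientation": TCP orientation; "force": force on the tool from outside, world axes, zero at the start; "wrist_torque": the same for the moment, N m; "grip_width": finger opening in m.
Only numpy, scipy, OpenCV 4.12 (cv2) and the standard library are available. Lean on these libraries where they do the work, as an engineer would, in place of code of your own. Each camera call takes 0.05 s, during which the arm holds its last target. There are 200 camera calls.

TASK

Start the burn-in run at the grey key station: push the clear guard fully open, away from you, by its upright bar, then press the two large round keys down together with one fingertip on each and keep both down for two seconds, leaving the small square key between them alone. Let the keys come up and push the guard back until it is fully closed. Everything is done by pushing with the fingers: grasp and lift nothing, and do not disturb the small things standing round the station.

Things in the scene. Friction and masses are not known exactly. Their poses are not given: they have to be found in the camera images.
- station: Grey metal key station, fixed, 170 (x) x 150 (y) x 45 mm high; origin at the centre of its underside; x points to its far edge (away from the robot, yaw up to 0.6 rad either way), y left, z up. Two rails along x, 67 mm above the worktop, leave |y| < 60 mm free between them. Three keys stand in a row at x = -35 mm: large round ones at y = +29 and -29 mm, a small square one at y = 0.
- guard (a joint): Slide of the guard along the station's +x, m: 0 fully closed (over the keys), 0.065 fully open; starts between 0 and 0.02, needs about 1.5 N, stays where left. A clear plate 54 (x) x 130 (y) mm, 60 to 63 mm above the worktop, with an upright bar along its near edge. Closed, the bar's near face is at station x = -62 mm, its far face at -54 mm. Push the near face to open, the far face to close.
- guard_bar (a point): Middle of the top edge of the guard's dark steel bar, which is 100 mm long (station y), 8 mm thick (x) and stands from the plate's top (63 mm above the worktop) up to 85 mm above the worktop; it moves with the guard.
- key_left (a joint): Travel of the large round key at the station's +y side, in m: 0 up, 0.008 fully down; it counts as pressed from 0.005. Spring: about 5.6 N fully down.
- key_left_top (a point): Centre of the top face of that black round key, 24 mm in diameter; 57 mm above the worktop when up (12 mm above the station's top). The two round keys are 58 mm apart between centres.
- key_right (a joint): Travel of the large round key at the station's -y side, as for the left one.
- key_right_top (a point): Centre of the top face of that black round key, as for the left one.
- key_mid (a joint): Travel of the small square key between the round ones, in m: 0 up, 0.008 down. It must be left alone; light spring, 1.6 N fully down.
- key_mid_top (a point): Centre of the top face of the black square key, 14 x 14 mm, 57 mm above the worktop.
- transformer_l: Loose black and yellow transformer, 38 x 29 x 27 mm, on the worktop left of the station; origin at its underside. Bystander.
- transformer_r: Loose transformer of the same kind, right of the station. Bystander.
- charger: Loose white plug-in charger, 38 x 57 x 27 mm, left of the station; origin at its underside. Bystander.
- kapton: Loose amber tape roll lying flat, 66 mm across, 19 mm high, farther left; origin at its underside. Bystander.
- pen: Loose white marker pen, 16 x 115 x 13 mm, lying in front of the station's near edge; origin at its underside. Bystander.

How it is judged (in metres and radians):
On the way, in this order (a step that is already met when the one before it is completed fails the run):
1. the guard is pushed open (at least 58 of its 65 mm) (value of joint guard above 0.058 m), for 0.1 s.
2. both round keys are down (5 mm or more) together for 1.8 s, the guard open (value of joint each of key_left, key_right above 0.005 m and value of joint guard above 0.05 m), for 1.8 s.
3. both round keys have come up again, the guard still open (value of joint each of key_left, key_right below 0.0015 m and value of joint guard above 0.03 m), for 0.1 s.
At the end, for the whole second after the job is handed in: The guard is closed to within 6 mm, all keys are up (within 1.5 mm) and the loose things are at rest (value of joint guard below 0.006 m and value of joint each of key_left, key_right, key_mid below 0.0015 m and linear speed of each of transformer_l, transformer_r, charger, kapton, pen below 0.02 m/s); the robot touches nothing.
It fails at once if one round key goes down (over 5.5 mm) while the other is still up (under 1.5 mm) ((value of joint key_left above 0.0055 m and value of joint key_right below 0.0015 m) or (value of joint key_right above 0.0055 m and value of joint key_left below 0.0015 m)).
It fails at once if the square key is pressed (over 3 mm) (value of joint key_mid above 0.003 m).
It fails at once if a bystander is lifted or moved more than 20 mm (distance of any of transformer_l, transformer_r, charger, kapton, pen from where it was at the start of the episode above 0.02 m).
It also fails if it takes over 40 s, if anything falls off the work surface, if the arm or the gripper's body presses on something with over 40 N, if the wrist force passes 120 N, or if a joint passes its speed limit or range.

## Working session

There is one attempt and no reset: what is moved stays moved. The work goes in short steps, Python scripts to look and compute and a shell command to move; the robot and the scene stay as the last step left them, time stands still between calls to the robot, and variables do not carry over. Pictures are saved under pics/ and viewed, about 8 in all and at most 12, crops included, and the job is handed in when it is done.

```bash
mkdir -p pics; ls
python3 - <<'E'
from workcell import readout, cams
import cv2, numpy as np
print(readout.read_state())
for n in ("top","scene"):
    p,d=cams.snapshot(n); cv2.imwrite(f"pics/{n}0.png",p[:,:,::-1]); np.savez(f"pics/{n}0.npz",p=p,d=d)
    print(n,cams.camera_params(n))
E
```

```text
pics
{'time': 0.0, 'joint_positions': array([62.13051076, 24.93731859,  1.43037123, 90.19094003, -0.66422938,
       64.97288411, -4.30299419]), 'joint_vel': array([ 0.00536792, -0.00211592, -0.01679754,  0.00206634, -0.06217601,
        0.00870642,  0.01485251]), 'joint_torque': array([-6.45871478e-04, -6.67850733e+01,  9.84454639e-01, -3.14464331e+01,
       -6.06876751e-02,  4.26101417e-02,  1.66374571e-04]), 'tool_pos': array([ 0.23378729, -0.57905804,  0.22592307]), 'orientation': array([-1.79907555e+02,  8.58651303e-03,  2.19874501e+01]), 'force': array([ 0.00766714,  0.21493846, -0.41600919]), 'wrist_torque': array([ 0.01522303, -0.02186512, -0.01089848]), 'grip_width': 0.0915521348322081}
top {'intrinsics': array([[422.13807994,   0.        , 322.63776832],
       [  0.        , 422.13807994, 200.65030639],
       [  0.        ,   0.        ,   1.        ]]), 'position': array([0.42951399, 0.37708959, 0.91285405]), 'rotation': array([-173.85020843,    0.69686777,  -90.66159178])}
scene {'intrinsics': array([[416.77837646,   0.        , 325.64069777],
       [  0.        , 416.77837646, 207.01093695],
       [  0.        ,   0.        ,   1.        ]]), 'position': array([ 0.04305014, -0.03260576,  0.66737265]), 'rotation': array([-133.7340402 ,   -0.85892984,  -47.03309046])}
```

View pics/top0.png

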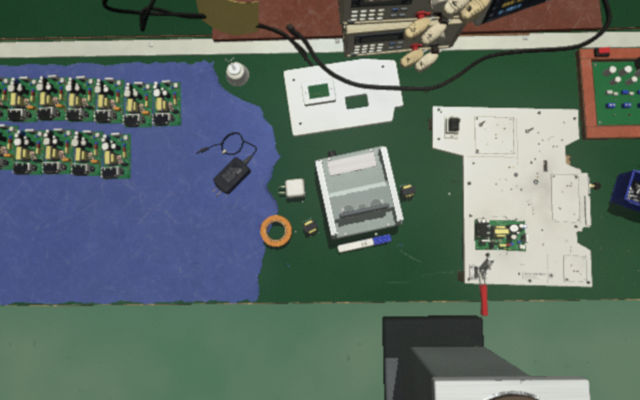

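View pics/scene0.png

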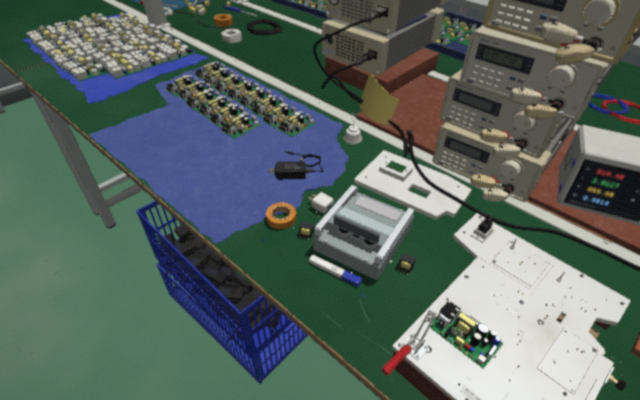

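The top view shows the station at about (360,195), with the guard bar at (365,212). The pen is at (365,243), the transformers at (310,228) and (408,191), the charger at (293,189) and the kapton at (276,231). In the scene view the station is at about (365,230). I'll zoom in next.

```bash
cat > h.py <<'E'
import numpy as np, cv2
from scipy.spatial.transform import Rotation as R
from workcell import cams
def cam(n):
    c=cams.camera_params(n); return c["intrinsics"],c["position"],R.from_euler("xyz",c["rotation"],degrees=True).as_matrix()
def ray(n,uv):
    K,p,M=cam(n); d=M@np.linalg.inv(K)@np.array([*uv,1.]); return p,d
def onz(n,uv,z):
    p,d=ray(n,uv); return p+d*(z-p[2])/d[2]
def tri(a,b):
    p,d=ray("top",a); q,e=ray("scene",b)
    s=np.linalg.lstsq(np.c_[d,-e],q-p,rcond=None)[0]; A=p+d*s[0]; B=q+e*s[1]
    return (A+B)/2, np.linalg.norm(A-B)
def proj(n,X):
    K,p,M=cam(n); x=K@(M.T@(np.asarray(X)-p)); return x[:2]/x[2]
E
python3 - <<'E'
import numpy as np,cv2
from h import *
t=np.load("pics/top0.npz"); s=np.load("pics/scene0.npz")
a=cv2.resize(t["p"][140:255,305:420],(600,600),interpolation=cv2.INTER_CUBIC)
cv2.imwrite("pics/topc.png",a[:,:,::-1])
b=cv2.resize(s["p"][180:285,305:420],(657,600),interpolation=cv2.INTER_CUBIC)
cv2.imwrite("pics/scenec.png",b[:,:,::-1])
for uv in [(362,219),(324,190),(395,170)]:
    K,p,M=cam("top"); z=t["d"][uv[1],uv[0]]; print(uv,p+M@(np.linalg.inv(K)@[*uv,1])*z)
E
```

```text
(362, 219) [0.48416045 0.30608256 0.0450594 ]
(324, 190) [0.54226998 0.38331564 0.06785178]
(395, 170) [0.59327355 0.22809172 0.00071448]
```

View pics/topc.png

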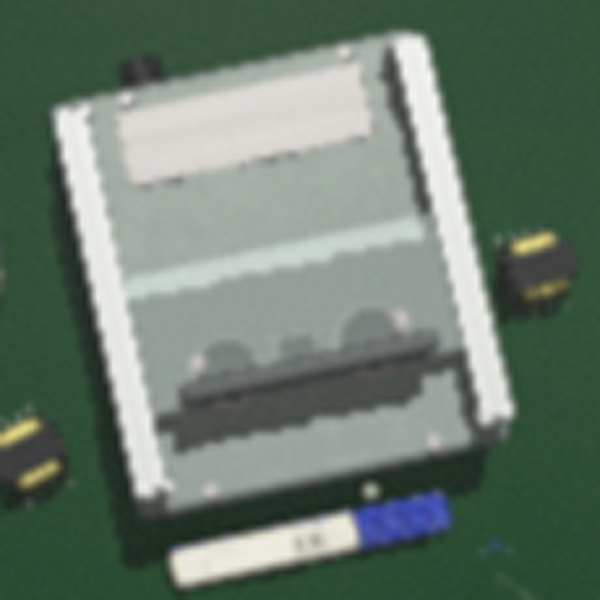

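View pics/scenec.png

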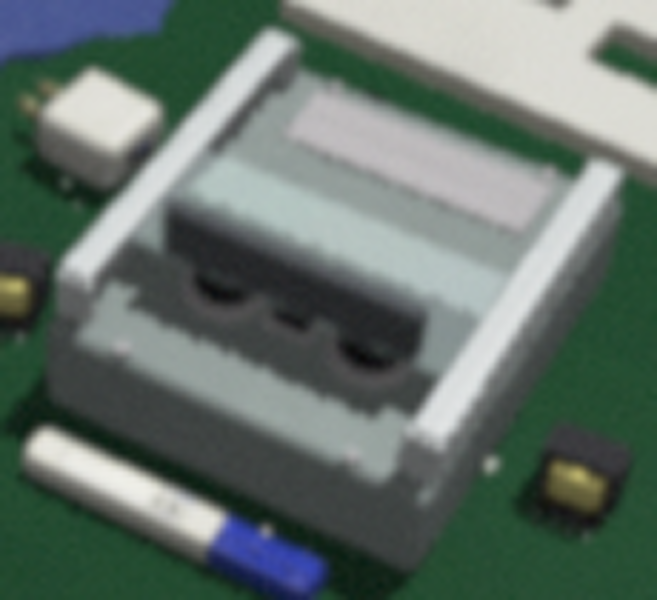

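Run:
```python
from h import *
t=np.load("pics/top0.npz")["p"]
T=lambda x,y:((x+.5)/5.217-.5+305,(y+.5)/5.217-.5+140)
S=lambda x,y:((x+.5)/5.714-.5+305,(y+.5)/5.714-.5+180)
# bar top ends, rail corners by two views
for n,a,b in [("barL",T(183,388),S(172,207)),("barR",T(437,336),S(424,316)),
  ("railL near-out",T(137,492),S(65,268)),("railL far",T(72,108),S(280,35)),("railR near",T(497,418),S(425,437)),("railR far",T(413,38),S(605,168))]:
    P,e=tri(a,b); print(n,P.round(4),round(e,4))
m=(t.min(2)>190).astype(np.uint8); m[:140]=0;m[236:]=0;m[:,:310]=0;m[:,412:]=0
cs,_=cv2.findContours(m,cv2.RETR_EXTERNAL,cv2.CHAIN_APPROX_NONE)
C=[]
for c in cs:
    if cv2.contourArea(c)<150: continue
    bx=cv2.boxPoints(cv2.minAreaRect(c)); W=np.array([onz("top",q,.067)[:2] for q in bx])
    e=W-np.roll(W,-1,0); l=np.linalg.norm(e,axis=1); k=l.argmax(); v=e[k]*np.sign(e[k][0])
    C.append(W.mean(0)); print("rail",W.mean(0).round(4),l[:2].round(4),"yaw",np.degrees(np.arctan2(v[1],v[0])).round(2))
C=np.array(C); print("centre",C.mean(0)); d=C[0]-C[1]; d*=np.sign(d[1]); print("sep",np.linalg.norm(d),"yaw",np.degrees(np.arctan2(-d[0],d[1])))
for n,uv,z in [("keyL",T(228,362),.057),("mid",T(297,350),.057),("keyR",T(370,330),.057)]: print(n,onz("top",uv,z))
```

```text
barL [0.4936 0.3518 0.077 ] 0.0025
barR [0.512 0.255 0.079] 0.0027
railL near-out [0.4556 0.369  0.0624] 0.0048
railL far [0.6047 0.3938 0.0625] 0.0007
railR near [0.482  0.2301 0.063 ] 0.0039
railR far [0.6308 0.2595 0.0623] 0.0006
rail [0.5402 0.3228] [0.1295 0.1524] yaw 10.67
rail [0.5965 0.3269] [0.0961 0.0292] yaw -77.6
rail [0.5554 0.2472] [0.0111 0.1524] yaw 11.28
centre [0.5640571  0.29895574]
sep 0.056473231977727405 yaw -85.77949159796393
keyL [0.50413657 0.33444949 0.057     ]
mid [0.50849215 0.30748462 0.057     ]
keyR [0.51596461 0.2788732  0.057     ]
```

```bash
python3 - <<'E'
from h import *
T=lambda x,y:((x+.5)/5.217-.5+305,(y+.5)/5.217-.5+140)
S=lambda x,y:((x+.5)/5.714-.5+305,(y+.5)/5.714-.5+180)
q={k:onz("top",T(*v),.067)[:2] for k,v in dict(Ln=(152,492),Lf=(75,112),Rn=(495,415),Rf=(411,42)).items()}
c=np.mean(list(q.values()),0); print({k:v.round(4) for k,v in q.items()},"c",c.round(4))
v=q["Lf"]-q["Ln"]+q["Rf"]-q["Rn"]; w=q["Ln"]-q["Rn"]+q["Lf"]-q["Rf"]
print("yaw",np.degrees([np.arctan2(v[1],v[0]),np.arctan2(-w[0],w[1])]))
a=np.radians(11); ex=np.array([np.cos(a),np.sin(a)]); ey=np.array([-ex[1],ex[0]])
for n,z,cam_,uvs in [("bar top",.085,"top",[T(183,390),T(437,340)]),("bar scene",.085,"scene",[S(172,207),S(424,316)]),("keys",.057,"top",[T(228,369),T(370,338)])]:
  for uv in uvs:
    P=onz(cam_,uv,z)[:2]-c; print(n,(P@ex*1e3).round(1),(P@ey*1e3).round(1))
E
python3 -m pendant '[{"yaw":5.5,"offset":[0,0,0],"fingers":3.9},{"yaw":5.5,"offset":[0,0,0],"fingers":3.9},{"yaw":0,"offset":[1.7,-3.7,0],"fingers":3.9},{"yaw":0,"offset":[1.7,-3.7,0],"fingers":3.9},{"yaw":0,"offset":[1.7,-3.7,0],"fingers":3.9},{"yaw":0,"offset":[1.7,-3.7,0],"fingers":3.9},{"yaw":0,"offset":[1.7,-3.7,0],"fingers":3.9},{"yaw":0,"offset":[1.7,-3.7,0],"fingers":3.9}]'
```

```text
{'Ln': array([0.4537, 0.3649]), 'Lf': array([0.6019, 0.3929]), 'Rn': array([0.4816, 0.233 ]), 'Rf': array([0.6279, 0.2612])} c [0.5413 0.313 ]
yaw [10.79305654 11.54550408]
bar top -41.4 48.8
bar top -42.3 -48.8
bar scene -45.6 42.3
bar scene -44.1 -54.3
keys -35.0 28.7
keys -34.4 -28.0
time: 0.77
tool_pos: [0.2895, -0.3419, 0.2209]
orientation: [-179.8, 0.4, 9.7]
force: [1.9, 1.4, 0.4]
grip_width: 0.0432
```

```bash
python3 -m pendant '[{"yaw":-1.5,"offset":[1.75,-3.7,0],"fingers":3.9},{"yaw":0,"offset":[1.75,-3.7,0],"fingers":3.9},{"yaw":0,"offset":[1.75,-3.7,0],"fingers":3.9},{"yaw":0,"offset":[1.75,-3.7,0],"fingers":3.9},{"yaw":0,"offset":[1.75,-3.7,0],"fingers":3.9},{"yaw":0,"offset":[1.75,-3.7,0],"fingers":3.9},{"yaw":0,"offset":[1.75,-3.7,0],"fingers":3.9},{"yaw":0,"offset":[1.75,-3.7,0],"fingers":3.9}]'
cat > st.py <<'E'
import numpy as np
from workcell import readout
s=readout.read_state(); a=np.radians(11.2); ex=np.array([np.cos(a),np.sin(a)]); ey=np.array([-ex[1],ex[0]])
P=s["tool_pos"][:2]-[.5413,.313]
print("station x,y,z mm",(P@ex*1e3).round(1),(P@ey*1e3).round(1),(s["tool_pos"][2]*1e3).round(1),"ori",s["orientation"].round(1),"F",s["force"].round(1),"w",s["grip_width"].round(4))
E
python3 st.py
```

```text
time: 1.43
tool_pos: [0.3662, -0.0177, 0.2206]
orientation: [-179.9, 0.4, 11.1]
force: [0.8, -0.5, -0.3]
grip_width: 0.0391Traceback (most recent call last):
  File "st.py", line 5, in <module>
    print("station x,y,z mm",(P@ex*1e3).round(1),(P@ey*1e3).round(1),(s["tool_pos"][2]*1e3).round(1),"ori",s["orientation"].round(1),"F",s["force"].round(1),"w",s["grip_width"].round(4))
                                                                                                                                                                 ^^^^^^^^^^^^^^^^^^^^^
AttributeError: 'float' object has no attribute 'round'
```

```bash
sed -i 's/s\["grip_width"\].round(4)/round(s["grip_width"],4)/' st.py; python3 -m pendant '[{"yaw":0,"offset":[1.85,-3.65,0],"fingers":3.9},{"yaw":0,"offset":[1.85,-3.65,0],"fingers":3.9},{"yaw":0,"offset":[1.85,-3.65,0],"fingers":3.9},{"yaw":0,"offset":[1.85,-3.65,0],"fingers":3.9},{"yaw":0,"offset":[1.85,-3.65,0],"fingers":3.9},{"yaw":0,"offset":[1.85,-3.65,0],"fingers":3.9},{"yaw":0,"offset":[1.5,-3.0,0],"fingers":3.9},{"yaw":0,"offset":[0,0,0],"fingers":3.9}]'; python3 st.py
```

```text
time: 2.1
tool_pos: [0.4393, 0.2662, 0.2198]
orientation: [-179.7, 0.3, 11.4]
force: [-1.0, -0.2, 0.5]
grip_width: 0.0392
station x,y,z mm -109.1 -26.1 219.8 ori [-179.7    0.3   11.4] F [-1.  -0.2  0.5] w 0.0392
```

```bash
python3 -m pendant '[{"yaw":0,"offset":[1.2,-1.3,0],"fingers":3.9},{"yaw":0,"offset":[1.2,-1.3,1],"fingers":3.9},{"yaw":0,"offset":[0,0,3.5],"fingers":3.9},{"yaw":0,"offset":[0,0,3.5],"fingers":3.9},{"yaw":0,"offset":[0,0,3.5],"fingers":3.9},{"yaw":0,"offset":[0,0,2],"fingers":3.9},{"yaw":0,"offset":[0,0,0.5],"fingers":3.9},{"yaw":0,"offset":[0,0,0],"fingers":3.9}]'; python3 st.py
```

```text
time: 2.77
tool_pos: [0.4567, 0.3035, 0.0733]
orientation: [-179.5, 0.4, 11.7]
force: [0.2, 0.5, 1.1]
grip_width: 0.039
station x,y,z mm -84.8 7.1 73.3 ori [-179.5    0.4   11.7] F [0.2 0.5 1.1] w 0.039
```

```bash
python3 -m pendant '[{"yaw":0.5,"offset":[0.8,0.7,0.1],"fingers":3.9},{"yaw":0,"offset":[1.2,0,0.1],"fingers":3.9},{"yaw":0,"offset":[1.2,0,0],"fingers":3.9},{"yaw":0,"offset":[1.2,0,0],"fingers":3.9},{"yaw":0,"offset":[1.2,0,0],"fingers":3.9},{"yaw":0,"offset":[1.0,0,0],"fingers":3.9}]'; python3 st.py;  python3 -m pendant '[{"yaw":0,"offset":[0.7,0,0],"fingers":3.9},{"yaw":0,"offset":[0.6,0,0],"fingers":3.9}]'; python3 st.py
```

```text
time: 3.27
tool_pos: [0.5273, 0.3078, 0.0779]
orientation: [-179.5, 0.2, 11.1]
force: [-1.9, -1.0, -1.1]
grip_width: 0.0387
station x,y,z mm -14.8 -2.4 77.9 ori [-179.5    0.2   11.1] F [-1.9 -1.  -1.1] w 0.0387
time: 3.43
tool_pos: [0.5356, 0.3087, 0.079]
orientation: [-179.6, 0.9, 11.1]
force: [-38.1, -5.9, 10.3]
grip_width: 0.0391
station x,y,z mm -6.4 -3.1 79.0 ori [-179.6    0.9   11.1] F [-38.1  -5.9  10.3] w 0.0391
```

```bash
python3 -m pendant '[{"yaw":0,"offset":[-1.0,0,0],"fingers":3.9},{"yaw":0,"offset":[-1.0,-0.3,0],"fingers":3.9},{"yaw":0,"offset":[-0.8,0,0],"fingers":3.9},{"yaw":0,"offset":[0,0,0],"fingers":3.9}]'; python3 st.py
python3 - <<'E'
from h import *
o=[]
for n,(x,y) in (("top",(305,140)),("scene",(305,175))):
    p,d=cams.snapshot(n); np.save(f"pics/{n}1.npy",p); o.append(cv2.resize(p[y:y+115,x:x+115],(400,400),interpolation=cv2.INTER_CUBIC))
cv2.imwrite("pics/b.png",np.hstack(o)[:,:,::-1])
E
```

```text
time: 3.77
tool_pos: [0.5076, 0.3058, 0.0829]
orientation: [-179.6, 0.8, 11.0]
force: [-0.1, -0.0, 0.2]
grip_width: 0.0389
station x,y,z mm -34.5 -0.5 82.9 ori [-179.6    0.8   11. ] F [-0.1 -0.   0.2] w 0.0389
```

View pics/b.png

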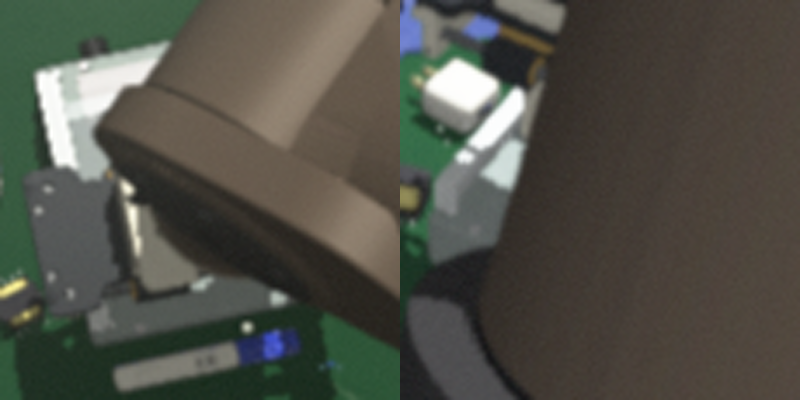

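```bash
python3 -m pendant '[{"yaw":0,"offset":[0,0,1.0],"fingers":3.9},{"yaw":0,"offset":[0,0,0.8],"fingers":3.9},{"yaw":0,"offset":[0,0,0.4],"fingers":3.9},{"yaw":0,"offset":[0,0,0.1],"fingers":3.9}]'; python3 st.py
```

```text
time: 4.2
tool_pos: [0.5118, 0.306, 0.0586]
orientation: [-179.5, 0.5, 10.8]
force: [0.6, 0.2, -0.0]
grip_width: 0.0389
station x,y,z mm -30.3 -1.1 58.6 ori [-179.5    0.5   10.8] F [ 0.6  0.2 -0. ] w 0.0389
```

```bash
python3 -m pendant '[{"yaw":-0.3,"offset":[-0.45,-0.1,0],"fingers":3.9},{"yaw":0,"offset":[0,0,0],"fingers":3.9}]'; python3 st.py; python3 -m pendant '[{"yaw":0,"offset":[0,0,0.4],"fingers":3.9},{"yaw":0,"offset":[0,0,0.4],"fingers":3.9},{"yaw":0,"offset":[0,0,0.4],"fingers":3.9}]'; python3 st.py
```

```text
time: 4.37
tool_pos: [0.5066, 0.3058, 0.0572]
orientation: [-179.6, 0.6, 11.1]
force: [-0.6, 0.6, 0.0]
grip_width: 0.0388
station x,y,z mm -35.4 -0.4 57.2 ori [-179.6    0.6   11.1] F [-0.6  0.6  0. ] w 0.0388
time: 4.62
tool_pos: [0.5073, 0.3062, 0.0485]
orientation: [-179.6, 0.4, 11.1]
force: [-16.7, -16.1, 76.5]
grip_width: 0.0386
station x,y,z mm -34.7 -0.1 48.5 ori [-179.6    0.4   11.1] F [-16.7 -16.1  76.5] w 0.0386
```

```bash
python3 -m pendant '[{"yaw":0,"offset":[0,0,0.1],"fingers":3.9},{"yaw":0,"offset":[0,0,0.1],"fingers":3.9},{"yaw":0,"offset":[0,0,0.1],"fingers":3.9},{"yaw":0,"offset":[0,0,0.1],"fingers":3.9}]'; python3 st.py
```

```text
time: 4.95
tool_pos: [0.5071, 0.306, 0.0497]
orientation: [-179.8, 0.3, 11.1]
force: [-3.5, -2.6, 10.1]
grip_width: 0.0391
station x,y,z mm -34.9 -0.3 49.7 ori [-179.8    0.3   11.1] F [-3.5 -2.6 10.1] w 0.0391
```

```bash
for i in 1; do :; done; python3 -m pendant '[{"yaw":0,"offset":[0,0,0.15],"fingers":3.9},{"yaw":0,"offset":[0,0,0.15],"fingers":3.9},{"yaw":0,"offset":[0,0,0.15],"fingers":3.9},{"yaw":0,"offset":[0,0,0.15],"fingers":3.9},{"yaw":0,"offset":[0,0,0.15],"fingers":3.9},{"yaw":0,"offset":[0,0,0.15],"fingers":3.9},{"yaw":0,"offset":[0,0,0.15],"fingers":3.9},{"yaw":0,"offset":[0,0,0.15],"fingers":3.9}]'; python3 st.py
```

```text
time: 5.62
tool_pos: [0.5072, 0.306, 0.0492]
orientation: [180.0, -0.1, 11.1]
force: [-5.7, -5.3, 18.8]
grip_width: 0.0386
station x,y,z mm -34.9 -0.2 49.2 ori [ 1.80e+02 -1.00e-01  1.11e+01] F [-5.7 -5.3 18.8] w 0.0386
```

Stable. I'll hold for 2 s more.

```bash
python3 -m pendant '[{"yaw":0,"offset":[0,0,0.15],"fingers":3.9},{"yaw":0,"offset":[0,0,0.15],"fingers":3.9},{"yaw":0,"offset":[0,0,0.15],"fingers":3.9},{"yaw":0,"offset":[0,0,0.15],"fingers":3.9},{"yaw":0,"offset":[0,0,0.15],"fingers":3.9},{"yaw":0,"offset":[0,0,0.15],"fingers":3.9},{"yaw":0,"offset":[0,0,0.15],"fingers":3.9},{"yaw":0,"offset":[0,0,0.15],"fingers":3.9}]'; python3 st.py;  python3 -m pendant '[{"yaw":0,"offset":[0,0,0.15],"fingers":3.9},{"yaw":0,"offset":[0,0,0.15],"fingers":3.9},{"yaw":0,"offset":[0,0,0.15],"fingers":3.9},{"yaw":0,"offset":[0,0,0.15],"fingers":3.9},{"yaw":0,"offset":[0,0,0.15],"fingers":3.9},{"yaw":0,"offset":[0,0,0.15],"fingers":3.9},{"yaw":0,"offset":[0,0,0.15],"fingers":3.9},{"yaw":0,"offset":[0,0,0.15],"fingers":3.9}]'; python3 st.py; python3 -m pendant '[{"yaw":0,"offset":[0,0,0.15],"fingers":3.9},{"yaw":0,"offset":[0,0,0.15],"fingers":3.9},{"yaw":0,"offset":[0,0,0.15],"fingers":3.9},{"yaw":0,"offset":[0,0,0.15],"fingers":3.9},{"yaw":0,"offset":[0,0,0.15],"fingers":3.9},{"yaw":0,"offset":[0,0,0.15],"fingers":3.9},{"yaw":0,"offset":[0,0,0.15],"fingers":3.9},{"yaw":0,"offset":[0,0,0.15],"fingers":3.9}]'; python3 st.py
```

```text
time: 6.28
tool_pos: [0.5072, 0.306, 0.0492]
orientation: [179.8, -0.6, 11.1]
force: [-5.1, -4.0, 19.3]
grip_width: 0.0392
station x,y,z mm -34.8 -0.2 49.2 ori [179.8  -0.6  11.1] F [-5.1 -4.  19.3] w 0.0392
time: 6.95
tool_pos: [0.5072, 0.306, 0.0493]
orientation: [179.5, -1.0, 11.1]
force: [-5.9, -4.9, 19.0]
grip_width: 0.039
station x,y,z mm -34.8 -0.3 49.3 ori [179.5  -1.   11.1] F [-5.9 -4.9 19. ] w 0.039
time: 7.62
tool_pos: [0.5072, 0.306, 0.0494]
orientation: [179.3, -1.4, 11.1]
force: [-6.2, -4.5, 20.6]
grip_width: 0.0391
station x,y,z mm -34.9 -0.2 49.4 ori [179.3  -1.4  11.1] F [-6.2 -4.5 20.6] w 0.0391
```

```bash
python3 -m pendant '[{"yaw":0,"offset":[0,0,-1],"fingers":3.9},{"yaw":0,"offset":[0,0,-1.5],"fingers":3.9},{"yaw":0,"offset":[0,0,-1.5],"fingers":3.9},{"yaw":0,"offset":[0,0,-1.5],"fingers":3.9},{"yaw":0,"offset":[0,0,-0.8],"fingers":3.9},{"yaw":0,"offset":[0,0,0],"fingers":3.9}]'; python3 st.py
```

```text
time: 8.12
tool_pos: [0.5055, 0.3075, 0.1157]
orientation: [179.4, -1.5, 11.1]
force: [-0.1, -0.5, -0.4]
grip_width: 0.0391
station x,y,z mm -36.2 1.5 115.7 ori [179.4  -1.5  11.1] F [-0.1 -0.5 -0.4] w 0.0391
```

```bash
python3 -m pendant '[{"yaw":0,"offset":[1.5,0.1,0],"fingers":3.9},{"yaw":0,"offset":[2,0,0],"fingers":3.9},{"yaw":0,"offset":[2,0,0],"fingers":3.9},{"yaw":0,"offset":[1.2,0,0],"fingers":3.9},{"yaw":0,"offset":[0,0,0],"fingers":3.9},{"yaw":0,"offset":[0,0,0],"fingers":3.9}]'; python3 st.py
```

```text
time: 8.62
tool_pos: [0.5722, 0.319, 0.1137]
orientation: [179.3, -1.4, 11.2]
force: [-0.8, 0.0, 0.6]
grip_width: 0.0391
station x,y,z mm 31.5 -0.1 113.7 ori [179.3  -1.4  11.2] F [-0.8  0.   0.6] w 0.0391
```

```bash
python3 -m pendant '[{"yaw":0,"offset":[0.2,0,1],"fingers":3.9},{"yaw":0,"offset":[0,0,1.5],"fingers":3.9},{"yaw":0,"offset":[0,0,1],"fingers":3.9},{"yaw":0,"offset":[0,0,0.3],"fingers":3.9},{"yaw":0,"offset":[0,0,0],"fingers":3.9}]'; python3 st.py
```

```text
time: 9.03
tool_pos: [0.5713, 0.3183, 0.0705]
orientation: [179.2, -1.1, 11.3]
force: [0.4, -0.8, 0.5]
grip_width: 0.0392
station x,y,z mm 30.4 -0.6 70.5 ori [179.2  -1.1  11.3] F [ 0.4 -0.8  0.5] w 0.0392
```

Now push the guard closed. The TCP should end at about x = -44.5.

```bash
python3 -m pendant '[{"yaw":0,"offset":[-1,0,-0.1],"fingers":3.9},{"yaw":0,"offset":[-1.2,0,0],"fingers":3.9},{"yaw":0,"offset":[-1.2,0,0],"fingers":3.9},{"yaw":0,"offset":[-1.2,0,0],"fingers":3.9}]'; python3 st.py; python3 -m pendant '[{"yaw":0,"offset":[-1.0,0,0],"fingers":3.9},{"yaw":0,"offset":[-0.8,0,0],"fingers":3.9}]'; python3 st.py
```

```text
time: 9.37
tool_pos: [0.5279, 0.3091, 0.0707]
orientation: [179.2, -1.4, 11.2]
force: [3.8, -0.0, -1.1]
grip_width: 0.039
station x,y,z mm -13.9 -1.2 70.7 ori [179.2  -1.4  11.2] F [ 3.8 -0.  -1.1] w 0.039
time: 9.53
tool_pos: [0.5096, 0.3056, 0.0712]
orientation: [179.2, -1.5, 11.2]
force: [2.3, -1.2, -0.8]
grip_width: 0.0389
station x,y,z mm -32.5 -1.1 71.2 ori [179.2  -1.5  11.2] F [ 2.3 -1.2 -0.8] w 0.0389
```

```bash
python3 -m pendant '[{"yaw":0,"offset":[-0.6,0,0],"fingers":3.9},{"yaw":0,"offset":[-0.4,0,0],"fingers":3.9},{"yaw":0,"offset":[-0.4,0,0],"fingers":3.9}]'; python3 st.py; python3 -m pendant '[{"yaw":0,"offset":[-0.2,0,0],"fingers":3.9},{"yaw":0,"offset":[-0.2,0,0],"fingers":3.9}]'; python3 st.py
```

```text
time: 9.78
tool_pos: [0.4998, 0.3038, 0.0725]
orientation: [179.4, -2.1, 11.3]
force: [24.4, 4.7, -15.3]
grip_width: 0.0389
station x,y,z mm -42.5 -1.0 72.5 ori [179.4  -2.1  11.3] F [ 24.4   4.7 -15.3] w 0.0389
time: 9.95
tool_pos: [0.5002, 0.304, 0.0736]
orientation: [179.5, -2.6, 11.2]
force: [5.9, 1.5, -3.7]
grip_width: 0.039
station x,y,z mm -42.1 -0.9 73.6 ori [179.5  -2.6  11.2] F [ 5.9  1.5 -3.7] w 0.039
```

```bash
python3 -m pendant '[{"yaw":0,"offset":[1,0,0],"fingers":3.9},{"yaw":0,"offset":[1,0,0],"fingers":3.9},{"yaw":0,"offset":[0,0,-2],"fingers":3.9},{"yaw":0,"offset":[0,0,-3.5],"fingers":3.9},{"yaw":0,"offset":[0,0,-4],"fingers":3.9},{"yaw":0,"offset":[0,0,-4],"fingers":3.9},{"yaw":0,"offset":[0,0,-2],"fingers":3.9}]'; python3 st.py
python3 -m pendant '[{"yaw":0,"offset":[-1,3.7,0],"fingers":3.9},{"yaw":0,"offset":[-1,3.7,0],"fingers":3.9},{"yaw":0,"offset":[-1,3.7,0],"fingers":3.9},{"yaw":0,"offset":[-1,3.7,0],"fingers":3.9},{"yaw":0,"offset":[-1,3.7,0],"fingers":3.9},{"yaw":0,"offset":[-1,3.7,0],"fingers":3.9},{"yaw":0,"offset":[-1,3.7,0],"fingers":3.9},{"yaw":0,"offset":[-1,3.7,0],"fingers":3.9}]'
python3 -m pendant '[{"yaw":0,"offset":[0,3.7,0],"fingers":3.9},{"yaw":0,"offset":[0,3.7,0],"fingers":3.9},{"yaw":0,"offset":[0,2,0],"fingers":3.9},{"yaw":0,"offset":[0,0,0],"fingers":3.9}]'; python3 st.py
python3 - <<'E'
from h import *
o=[]
for n,(x,y) in (("top",(260,140)),("scene",(290,175))):
    p,d=cams.snapshot(n); o.append(cv2.resize(p[y:y+115,x:x+155],None,fx=5.16,fy=5.16,interpolation=cv2.INTER_CUBIC))
    cv2.imwrite(f"pics/{n}_end.png",o[-1][:,:,::-1])
E
```

```text
time: 10.53
tool_pos: [0.5113, 0.3063, 0.2296]
orientation: [179.3, -1.8, 11.2]
force: [0.4, 0.0, 0.1]
grip_width: 0.0394
station x,y,z mm -30.7 -0.8 229.6 ori [179.3  -1.8  11.2] F [0.4 0.  0.1] w 0.0394
time: 11.2
tool_pos: [0.4931, 0.0044, 0.237]
orientation: [-179.9, -2.6, 12.2]
force: [0.4, 0.2, -0.0]
grip_width: 0.0392
time: 11.53
tool_pos: [0.5115, -0.102, 0.2377]
orientation: [179.9, -2.5, 11.6]
force: [-0.7, 0.5, 0.5]
grip_width: 0.0391
station x,y,z mm -109.9 -401.3 237.7 ori [179.9  -2.5  11.6] F [-0.7  0.5  0.5] w 0.0391
```

View pics/top_end.png

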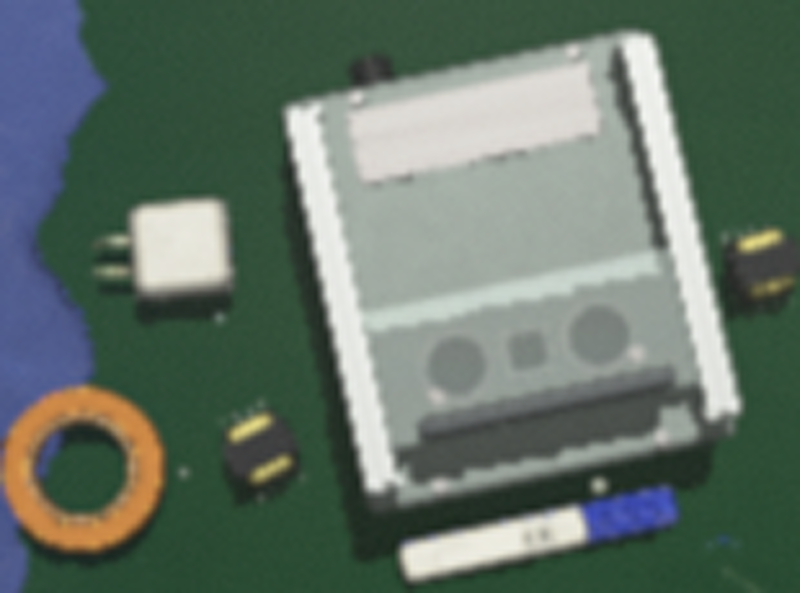

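View pics/scene_end.png

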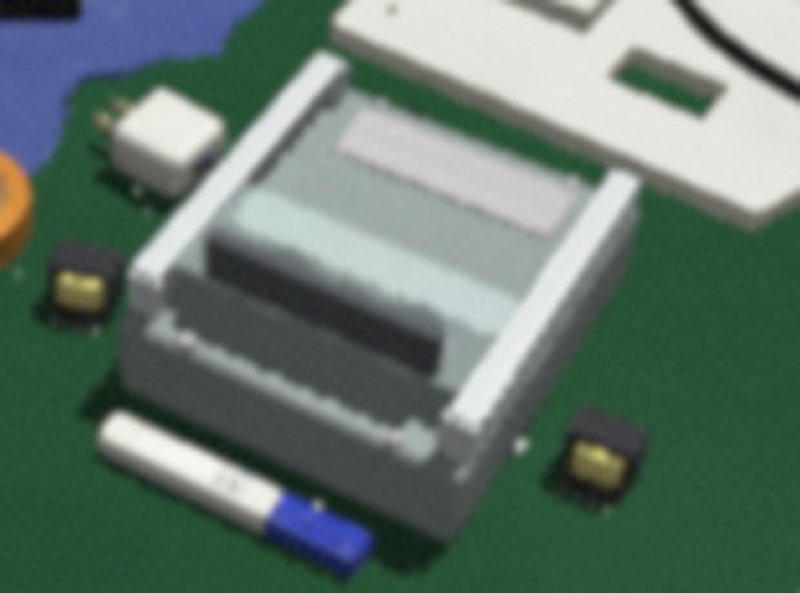

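The arm is clear. In the top view the bar runs from (423,424) to (672,374) in the crop. The keys are visible under the plate at (455,365) and (598,335), and the loose things look unmoved. I'll measure the bar's slide next.

Run:
```python
from h import *
T=lambda x,y:((x+.5)/5.16-.5+260,(y+.5)/5.16-.5+140)
c=np.array([.5413,.313]);a=np.radians(11.2); ex=np.array([np.cos(a),np.sin(a)]); ey=np.array([-ex[1],ex[0]])
for n,z,uv in [("bar",.085,T(421,422)),("bar",.085,T(674,372)),("kL",.057,T(456,365)),("kR",.057,T(598,335)),("plate far",.063,T(367,322)),("plate far",.063,T(658,260))]:
    P=onz("top",uv,z)[:2]-c; print(n,(P@ex*1e3).round(1),(P@ey*1e3).round(1))
p,_=cams.snapshot("top"); q=np.load("pics/top0.npz")["p"]
d=np.abs(p.astype(int)-q).max(2)
for n,(x,y,w,h) in dict(tl=(300,218,18,20),tr=(400,180,18,20),ch=(280,175,26,25),kap=(258,212,36,40),pen=(335,232,60,22)).items():
    s=cv2.phaseCorrelate(*[cv2.cvtColor(i[y:y+h,x:x+w].copy(),cv2.COLOR_RGB2GRAY).astype(np.float32) for i in (q,p)])
    print(n,"max diff",d[y:y+h,x:x+w].max(),"shift px",np.round(s[0],2))
```

```text
bar -55.4 48.9
bar -56.6 -49.2
kL -34.8 29.5
kR -34.8 -27.8
plate far -11.5 60.4
plate far -11.2 -56.5
tl max diff 5 shift px [-0.02 -0.03]
tr max diff 5 shift px [0.05 0.11]
ch max diff 5 shift px [0.44 0.44]
kap max diff 6 shift px [-0.01  0.06]
pen max diff 88 shift px [-0.07  0.28]
```

```bash
python3 -c "
from workcell import job; print(job.sign_off())"
```

```text
the job is handed in; nothing more can be done
None
```

I opened the guard, held both round keys down together for about 3 s, let them come up, closed the guard and handed the job in at about 11.6 s. No verdict was reported.

- **Opening:** I pushed the bar until it hit its stop. The tool was at station x = -6.4 mm there, against -6.5 mm predicted for fully open.
- **Keys:** the fingertips were at about 49.3 mm against 49 mm for fully down, with about 20 N on them during the hold. The first press briefly reached 76 N in z, below the 120 N limit. I did not see the keys go down, because the arm hid them from both cameras; this rests on height and force. I aimed clear of the square key but did not measure its travel.
- **Closing:** I pushed the bar's far face until it stopped hard at about 24 N.
    - **Slide estimates:** these disagree slightly. The bar's picture position and the finger contact both give about 2 mm from fully closed. The plate's far edge gives about -3 mm, which is past closed. All are inside the 6 mm allowed.
- **Bystanders:** the two transformers and the kapton matched their starting picture to about 0.1 pixel. The charger showed a shift of 0.4 pixel per axis, roughly 1 mm, although its pixels hardly changed. The pen showed 0.3 pixel. One check stood out: the brightness change in the pen's window was large (88), probably from the guard or its shadow at the station's edge. The pen looked unmoved.
- **Robot:** the gripper was 0.24 m above the worktop, about 0.4 m to the right of the station, touching nothing.

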